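Raise the specimen hood's sash to its mark

TASK

Switch on the specimen hood's fan by pressing its green button fully in, and only then push the yellow-lipped sliding window up from beneath its lip until the lip is in line with the red mark on the side rail. Push with the fingertips or the outside of the fingers only: do not pinch the lip, leave the red mark where it is set and leave everything else where it stands. Let go and leave the window standing at the mark.

Things in the scene. Friction and masses are not known exactly. Their poses are not given: they have to be found in the camera images.
- hood: Fixed clear-walled bench hood, cream floor and roof edges, 400 wide (y), 340 deep (x), 340 high. Origin: middle of its front lower edge, on the bench; x points level into the hood, z up. Its front leans back 35 degrees from vertical, top away from the robot. Only the lip, the mark and the side rails (5) stand out of the front. A cream sill in the front's plane closes it up to 65 above the bench.
- sash (a joint): How far the window has been slid up along the slope, m: 0 closed, 0.18 top stop. Counterweighted: it stays wherever it is left; moving it takes about 2 to 5 N along the slope and it does not spring back.
- lip_root (a point): Yellow lip of the window: flat bar 360 long (y), 45 deep (x), 8 thick (z), square to the pane, moving with it, with a thin black strip on top. This point: mid-length, on the pane's outer face, at the lip's underside. z points up the slope (sliding way), x square into the pane (inward and down); the lip fills x -45..0, z 0..8. The pane reaches 30 below it. 
- lip_mid (a point): Mid-thickness of the lip at mid-length, on the pane's face: the point that must come in line with the mark. Axes as the lip's.
- lip_edge (a point): Outer lower edge of the lip at mid-length (45 out from the pane). Axes as the lip's.
- mark_line (a point): White line on the outer face of the red mark, a tab 20 x 30 x 12 clamped (20 N) on the rail at the hood's left (+y), 204 from the middle. Axes as the lip's. The lip is in line when lip_mid and mark_line are level along z of these axes (up the slope); as mark_line lies 25 out from the pane it is then 14 higher above the bench than lip_mid.
- fan (a joint): Travel of the fan button, m: 0 out, 0.006 fully in; it springs back. About 1.5 N starts it, 5 N holds it fully in.
- fan_top (a point): Centre of the top of the green fan button (30 across), facing up, 67 above the bench. It stands 10 proud of a black collar 46 across, on a fixed cream switch box 90 x 90 x 45 high, on the left or the right in front of the hood.
- slide_box: Blue slide box with a white lid, 85 x 100 x 38, loose, on the side where the switch box is not. Origin: centre of underside. Leave it.
- cassette_a: White tissue cassette, 28 x 40 x 8, lying loose on the bench in front of the hood. Leave it.
- cassette_b: Orange tissue cassette, 28 x 40 x 8, lying loose on the bench in front of the hood. Leave it.
- tube_rack: White rack with blue-capped tubes, 60 x 110 x 89, loose, beside the hood on the left. Leave it.
- wipe_box: Green box of wipes, 115 x 120 x 86, loose, beside the hood on the right. Leave it.
- reagent: Amber bottle, 64 across, 130 high, loose, standing inside the hood. Leave it.
- jar: Glass jar with white lid, 56 across, 70 high, loose, standing inside the hood. Leave it.
Mind the look-alikes: they are no part of the job. What is shaped like the part that bears fan but brown or pink is not meant.

How it is judged:
By the outcome, as a careful person would: the job done as asked, in the order asked, and still so for the second after the job is handed in, with the robot touching nothing.
It also fails if it takes over 51 s, if anything falls off the work surface, if the arm or the gripper's body presses on something with over 40 N, if the wrist force passes 120 N, or if a joint passes its speed limit or range.

ROBOT

A 6-joint arm with a two-finger parallel gripper is mounted at the origin on the work surface. World frame = base frame: x ahead of the robot, y to its left, z up, the work surface at z = 0. Lengths are in m, angles in rad, forces in N, time in s.
With the tool pointing down it reaches from about 0.3 to 0.875 m from the base axis. Payload 6.4 kg.
Tool frame: the origin (TCP) lies on the centre line of the jaws, within the pads' length; the fingertips stand 25 mm ahead of it and the grasp point (between the pads) lies 6 mm ahead of it; z points along the fingers, y is the line along which they close (so a half turn about z gives the same grasp; the last joint's range is limited). The gripper opens to 85 mm and grips with 20 to 120 N. Pads are 22 mm wide; open, the fingers measure 114 mm over their backs; the gripper's body (76 mm by 85 mm) begins 54 mm behind the grasp point. The pads swing forward as they close: fully open they stand 13 mm farther back than shut.
Start: joints at [-1.475, 0.181, 1.607, -0, 1.354, -0.206], TCP at [0.171, -0.549, 0.256] pointing down, gripper open.
Joint ranges: [-2.99, 2.99], [-0.89, 2.07], [0.3, 2.58], [-1.14, 4.28], [0, 2.63], [-3.12, 3.12]. Speed limits (rad/s): [2.57, 2.57, 3.01, 3.14, 3.14, 3.14].

INTERFACE

Orientations are given as a rotation vector (axis times angle).
In Python, from workcell import move_pose, servo_line, move_joints, command_gripper, sleep, solve_ik, grab_frame, camera_params, MotionError, job_done, read_t, read_joint_positions, read_qvel, read_joint_torque, read_ee_pos, read_eef_rot, read_contact_force, read_torque, read_grip_width, read_grasp_force gives the robot as it stands. The module is installed in compiled form; this text tells all that it offers. Calls block until the motion is done:
- move_pose(position, orientation): joint-space move of the TCP to a pose.
- servo_line(position, orientation=None, speed=0.15, threshold=None): straight line of the TCP; orientation=None keeps the orientation; speed is the mean speed in m/s. With threshold (N) it stops when the force on the tool has changed by that much, and returns True; else False.
- move_joints(angles): joint-space move.
- command_gripper(opening, grip_force=None): opening from 0.0 (shut) to 1.0 (fully open); grip_force is the grip in N (None keeps the last); returns when the fingers have stopped.
- sleep(seconds).
- solve_ik(position, orientation): joint angles nearest the present ones, or None.
- grab_frame(name): name is "side" or "top"; returns (picture, depth): 480x640x3 uint8, red, green, blue; 480x640 float32, m along the optical axis (not along the pixel's ray), 0 where there is no reading.
- camera_params(name): a dict with "intrinsics" (3x3 intrinsics, pixels), "extrinsics" (4x4, takes a point from camera to world coordinates). Camera axes: x right, y down, z forward; pixel columns grow to the right and rows downward; lengths in m; the calibration is good to about 2 mm. A picture is of the moment at which its call begins. camera_params takes no time and is no camera call.
A pose or a line that the arm cannot do raises MotionError and nothing moves.
- job_done(): hands the job in; it is judged then, once.
Readings, each from a call of its own:
- read_t(): time.
- read_joint_positions(): joint angles.
- read_qvel(): joint speeds.
- read_joint_torque(): joint torques, N m.
- read_ee_pos(): TCP position.
- read_eef_rot(): TCP orientation.
- read_contact_force(): force on the tool from outside, world axes, zero at the start.
- read_torque(): the same for the moment, N m.
- read_grip_width(): opening from 0.0 (shut) to 1.0 (fully open).
- read_grasp_force(): force on a finger pad.
Only numpy, scipy, OpenCV 4.12 (cv2) and the standard library are available. Lean on these libraries where they do the work, as an engineer would, in place of code of your own. Each camera call takes 0.05 s, during which the arm holds its last target. There are 200 camera calls.

## Working session

There is one attempt and no reset: what is moved stays moved. The work goes in short steps, each a Python script; the robot and the scene stay as the last script left them, time stands still between calls to the robot, and variables do not carry over. Pictures are saved under pics/ and viewed, at most 10 in all, crops included, and the job is handed in when it is done.

```bash
mkdir -p pics; python3 - <<'E'
from workcell import *
import cv2,numpy as np
for n in("side","top"):
    p,d=grab_frame(n); cv2.imwrite(f"pics/{n}0.png",p[:,:,::-1]); np.savez(f"{n}0.npz",p=p,d=d)
    c=camera_params(n); print(n,np.round(c["intrinsics"],1).tolist(),np.round(c["extrinsics"],3).tolist())
print(read_t(),read_contact_force(),read_eef_rot())
E
```

```text
side [[465.3, 0.0, 310.6], [0.0, 465.3, 239.9], [0.0, 0.0, 1.0]] [[-0.735, -0.536, 0.416, 0.07], [-0.678, 0.59, -0.438, 0.445], [-0.011, -0.604, -0.797, 0.883], [0.0, 0.0, 0.0, 1.0]]
top [[549.8, 0.0, 326.7], [0.0, 549.8, 237.6], [0.0, 0.0, 1.0]] [[0.01, -0.993, 0.121, 0.365], [-1.0, -0.008, 0.022, -0.015], [-0.021, -0.121, -0.992, 1.385], [0.0, 0.0, 0.0, 1.0]]
0.1 [ 0.06193325 -0.29663392  0.46304277] [-3.10430692e+00 -4.71998493e-01 -2.02932060e-04]
```

View pics/side0.png

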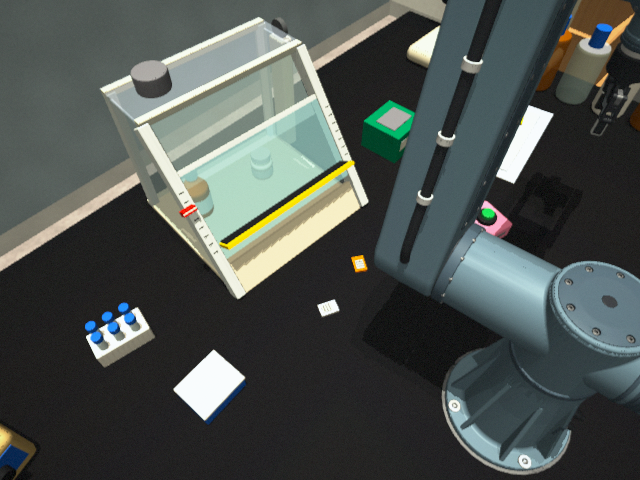

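View pics/top0.png

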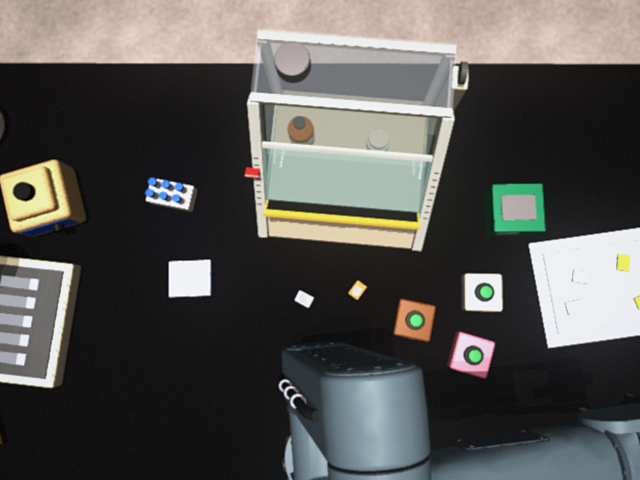

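The side view shows the yellow lip from (222,245) to (352,163), the red mark at (188,211), and one button partly hidden. The top view shows the cream switch box at (485,292), with brown (415,320) and pink (473,355) look-alikes. It also shows the lip from (265,216) to (417,224) and the mark at (252,172).

```bash
cat > h.py <<'E'
import cv2,numpy as np
from workcell import *
def load(n): z=np.load(n+"0.npz"); return z["p"],z["d"]
def ray(n,uv):
    c=camera_params(n); uv=np.atleast_2d(uv).astype(float)
    r=np.c_[uv,np.ones(len(uv))]@np.linalg.inv(c["intrinsics"]).T
    return c["extrinsics"][:3,3], r@c["extrinsics"][:3,:3].T
def onz(n,uv,z): o,r=ray(n,uv); return o+r*((z-o[2])/r[:,2:3])
def pts(n,m,d): 
    v,u=np.nonzero(m&(d>0)); o,r=ray(n,np.c_[u,v]); return o+r*d[v,u][:,None], np.c_[u,v]
def mask(p,lo,hi,box):
    m=cv2.inRange(cv2.cvtColor(p,cv2.COLOR_RGB2HSV),lo,hi)>0; b=np.zeros_like(m); x0,y0,x1,y1=box; b[y0:y1,x0:x1]=1; return m&b
YB={"top":(240,190,440,250),"side":(200,140,370,260)}; RB={"top":(235,160,262,185),"side":(170,195,205,225)}
def axes(a):
    s,c=np.sin(np.radians(35)),np.cos(np.radians(35)); h=np.array([np.cos(a),np.sin(a),0]); y=np.array([-h[1],h[0],0]); k=np.array([0,0,1.])
    return np.array([c*h-s*k, y, s*h+c*k])   # rows: n (inward), y, u (up slope)
E
python3 - <<'E'
from h import *
np.set_printoptions(precision=4,suppress=True)
p,d=load("top")
m=mask(p,(45,120,80),(75,255,255),(470,275,500,310)); P,uv=pts("top",m,d)
print("fan",onz("top",uv.mean(0),.067),np.median(P,0),len(uv))
box=mask(p,(0,0,150),(180,80,255),(455,265,510,318)); P2,uv2=pts("top",box,d); k=abs(P2[:,2]-.045)<.01
print("box",cv2.minAreaRect(P2[k,:2].astype(np.float32)))
Y={};R={}
for n in("top","side"):
    p,d=load(n)
    Y[n],uv=pts(n,mask(p,(22,150,120),(35,255,255),YB[n]),d)
    l=np.polyfit(Y[n][:,1],Y[n][:,0],1); print(n,"yel",len(uv),l, Y[n].mean(0),Y[n][:,1].min(),Y[n][:,1].max(), "zfit",np.polyfit(Y[n][:,1],Y[n][:,2],1))
    R[n],_=pts(n,mask(p,(0,150,100),(8,255,255),RB[n])|mask(p,(172,150,100),(180,255,255),RB[n]),d); print("red",len(R[n]),np.median(R[n],0))
a=np.arctan(-np.polyfit(Y["top"][:,1],Y["top"][:,0],1)[0]); A=axes(a); print("yaw",np.degrees(a))
for n in Y:
  for q in(Y,R): print(n,np.percentile(q[n]@A.T,[3,25,50,75,97],axis=0).tolist())
p,d=load("side"); c=cv2.resize(p[190:262,165:245],None,fx=8,fy=8,interpolation=cv2.INTER_NEAREST)
cv2.imwrite("pics/c1.png",c[:,:,::-1])
E
```

```text
fan [[ 0.3992 -0.3649  0.067 ]] [ 0.3985 -0.3651  0.0664] 129
box ((0.39904916286468506, -0.3650968074798584), (0.08710189908742905, 0.09001395106315613), 0.3562552332878113)
top yel 1074 [0.08   0.5648] [ 0.5632 -0.0204  0.1338] -0.19932548542994705 0.1580950712980262 zfit [0.0015 0.1338]
red 98 [0.6548 0.1792 0.2053]
side yel 969 [0.0913 0.5615] [ 0.5611 -0.0047  0.1317] -0.31450495035721915 0.15884978326349136 zfit [0.0088 0.1317]
red 92 [0.6489 0.1791 0.2064]
yaw -4.576065480087468
top [[0.37538508803262055, -0.14724396115553698, 0.4276556299946121], [0.37878632673144924, -0.06718009062031571, 0.43117662993455974], [0.3835686326117297, 0.02448441266626998, 0.43258474352140486], [0.38929895112870544, 0.11578340714195953, 0.4340491556781203], [0.39555989581849615, 0.19742029382968784, 0.43644702729100465]]
top [[0.3961135928583405, 0.2150537778792306, 0.38613583478981467], [0.40029996530747625, 0.22310873493545494, 0.5333206132023793], [0.4049799554194683, 0.2308639263704781, 0.5346405523904341], [0.41234341998014845, 0.2397079239935942, 0.5357883433017087], [0.5676222566865361, 0.2774793335904455, 0.5377156344896304]]
side [[0.3750993609833219, -0.1438925177903932, 0.4089719067119825], [0.3774454337297601, -0.04887952946014562, 0.42849912816131736], [0.37923501716420155, 0.04657289549819474, 0.43204882543663103], [0.38505497429935814, 0.13312298016518165, 0.43362975804771287], [0.42111820664754884, 0.2023007228515809, 0.43453832280420196]]
side [[0.39591795227869714, 0.21495458276539475, 0.5182538749079317], [0.39748169203523603, 0.2225009728846603, 0.5260367007951935], [0.39944123046789703, 0.23061734340725498, 0.5327235423490501], [0.4049566377970963, 0.23832527305579002, 0.5349674021646922], [0.41875703291194344, 0.24243492499538524, 0.5357517306030388]]
```

View pics/c1.png

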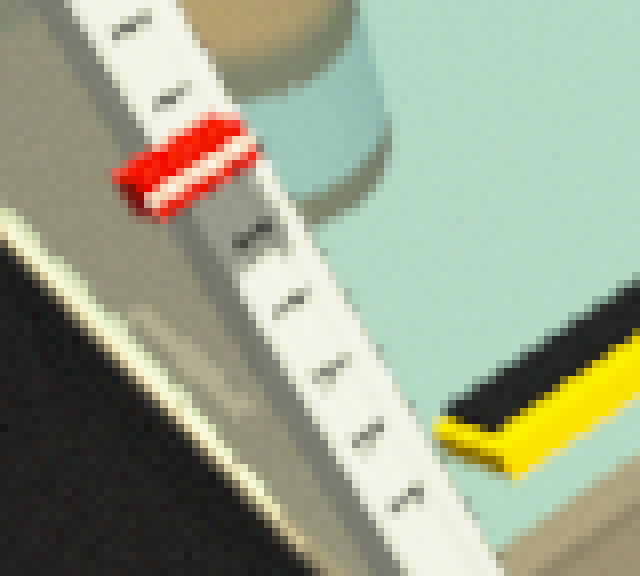

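The crop shows the red tab with its white line centred near side pixel (189.6,211.6). It also shows the lip's yellow outer face with the black strip above it. Next I'll measure both by casting rays onto their known planes and check that the arm can reach the poses.

```bash
cat >> h.py <<'E'
A=axes(np.radians(-4.58)); NL,NM=0.376,0.397
def onn(n,uv,k): o,r=ray(n,uv); return (o+r*((k-o@A[0])/(r@A[0]))[:,None])@A.T
def measure(n,p,yr=(.06,.19),dy=0):
    m=mask(p,(20,130,90),(36,255,255),YB[n])
    x0,y0,x1,y1=YB[n]; m=mask(p,(20,130,90),(36,255,255),(x0,y0-130,x1,y1))
    cols=np.nonzero(m.any(0))[0]; rows=np.array([np.nonzero(m[:,c])[0].max()+.5 for c in cols])
    q=onn(n,np.c_[cols,rows],NL); k=(q[:,1]>yr[0])&(q[:,1]<yr[1]); low=np.median(q[k,2])
    b=RB[n]; r=mask(p,(0,150,80),(8,255,255),b)|mask(p,(172,150,80),(180,255,255),b)
    hull=np.zeros(r.shape,np.uint8); cv2.fillConvexPoly(hull,cv2.convexHull(np.argwhere(r)[:,::-1].astype(np.int32)),1)
    w=(hull>0)&~r&(p.min(2)>110); v,u=np.nonzero(w)
    L=onn(n,np.c_[u,v],NM)
    return low+.004, L[:,2].mean(), q[k,2].std(), L.mean(0), len(u), (q[:,1].min(),q[:,1].max())
E
cat > t.py <<'E'
from h import *
from scipy.spatial.transform import Rotation as Ro
np.set_printoptions(precision=4,suppress=True)
for n in("side","top"): print(n,measure(n,load(n)[0]))
for s in(1,-1):
  R=np.c_[np.cross(s*A[1],A[0]),s*A[1],A[0]]; rv=Ro.from_matrix(R).as_rotvec()
  for n,u in((.421-.2,.40),(.421-.037,.40),(.421-.037,.52),(.421-.2,.52)):
    P=np.array([n,.0265,u])@A; print(s,rv,P,solve_ik(P,rv))
E
python3 t.py
```

```text
side (np.float64(0.4296416346812432), np.float64(0.5288918254374761), np.float64(0.0005196412999247287), array([0.397 , 0.2281, 0.5289]), 34, (np.float64(-0.14428164004743374), np.float64(0.21592821890128325)))
top (np.float64(0.42972492611741686), np.float64(0.5313084854972246), np.float64(0.0009996252367856654), array([0.397 , 0.2302, 0.5313]), 27, (np.float64(-0.15248568325144551), np.float64(0.2026413958319332)))
1 [ 0.0872  2.1803 -0.0454] [ 0.4113 -0.0064  0.2009] None
1 [ 0.0872  2.1803 -0.0454] [ 0.5444 -0.017   0.1074] [-0.3901  0.1332  2.403   2.4707  0.414   2.0173]
1 [ 0.0872  2.1803 -0.0454] [ 0.613  -0.0225  0.2057] [-0.3301 -0.0141  2.2289  1.6584  0.205   2.9066]
1 [ 0.0872  2.1803 -0.0454] [ 0.4799 -0.0119  0.2992] [-0.4823 -0.6906  2.4561  0.6558  0.5539 -2.3897]
-1 [ 2.7522 -0.1101  1.4327] [ 0.4113 -0.0064  0.2009] None
-1 [ 2.7522 -0.1101  1.4327] [ 0.5444 -0.017   0.1074] [-0.3901  0.1332  2.403   2.4707  0.414  -1.1243]
-1 [ 2.7522 -0.1101  1.4327] [ 0.613  -0.0225  0.2057] [-0.3301 -0.0141  2.2289  1.6584  0.205  -0.235 ]
-1 [ 2.7522 -0.1101  1.4327] [ 0.4799 -0.0119  0.2992] [-0.4823 -0.6906  2.4561  0.6558  0.5539  0.7519]
```

Vision gives about 0.100 m of travel. The wrist is near-singular with the tool square to the pane, so I'll scan tilts and yaws for a better-conditioned pose.

```bash
cat >> h.py <<'E'
from scipy.spatial.transform import Rotation as Ro
def tool(de,ps,roll):
    # tool z: inward normal tilted de below (about y), yawed ps about u; roll: tool y angle
    z=Ro.from_rotvec(ps*A[2]).apply(A[0]); z=Ro.from_rotvec(de*A[1]).apply(z)   # +rot about y takes n toward -u
    y=np.cross(A[2],z); y/=np.linalg.norm(y); y=Ro.from_rotvec(roll*z).apply(y)
    R=np.c_[np.cross(y,z),y,z]; return Ro.from_matrix(R).as_rotvec(), z
def W(n,y,u): return np.array([n,y,u])@A
E
cat > t2.py <<'E'
from h import *
np.set_printoptions(precision=2,suppress=True)
res=[]
for de in np.radians([0,10,20,30]):
 for ps in np.radians([-50,-35,-20,0,20,35,50]):
  for ro in np.radians([0,180,90,-90]):
   rv,z=tool(de,ps,ro); Q=[]
   for out in(0,.08):
    for u in(.40,.46,.52):
     tip=W(.421-.014,.0265,u-.02*np.tan(de))-out*A[0]
     Q.append(solve_ik(tip-.025*z,rv))
   if any(q is None for q in Q): continue
   Q=np.array(Q); span=abs(np.diff(Q[:3],axis=0)).max(); res.append((Q[:,4].min(),span,*np.degrees([de,ps,ro]),z,Q[0],Q[3],Q[2]))
res.sort(key=lambda r:-r[0])
for r in res[:14]: print(*[np.round(x,2) for x in r])
E
python3 t2.py
```

```text
1.34 0.14 0.0 50.0 -90.0 [ 0.59  0.72 -0.37] [-0.85  0.54  2.02  1.22  1.34  1.08] [-0.97  0.34  2.18  1.12  1.42  1.09] [-0.75  0.4   1.9   1.24  1.37  1.35]
1.34 0.14 0.0 50.0 0.0 [ 0.59  0.72 -0.37] [-0.85  0.54  2.02  1.22  1.34  2.65] [-0.97  0.34  2.18  1.12  1.42  2.66] [-0.75  0.4   1.9   1.24  1.37  2.93]
1.34 0.14 0.0 50.0 180.0 [ 0.59  0.72 -0.37] [-0.85  0.54  2.02  1.22  1.34 -0.49] [-0.97  0.34  2.18  1.12  1.42 -0.48] [-0.75  0.4   1.9   1.24  1.37 -0.22]
1.34 0.14 0.0 50.0 90.0 [ 0.59  0.72 -0.37] [-0.85  0.54  2.02  1.22  1.34 -2.06] [-0.97  0.34  2.18  1.12  1.42 -2.05] [-0.75  0.4   1.9   1.24  1.37 -1.79]
1.33 0.12 30.0 50.0 90.0 [ 0.33  0.74 -0.58] [-0.74  0.49  1.88  0.92  1.33 -1.79] [-0.83  0.3   2.03  0.85  1.41 -1.79] [-0.67  0.42  1.71  0.92  1.43 -1.55]
1.33 0.12 30.0 50.0 -90.0 [ 0.33  0.74 -0.58] [-0.74  0.49  1.88  0.92  1.33  1.35] [-0.83  0.3   2.03  0.85  1.41  1.35] [-0.67  0.42  1.71  0.92  1.43  1.59]
1.33 0.12 30.0 50.0 180.0 [ 0.33  0.74 -0.58] [-0.74  0.49  1.88  0.92  1.33 -0.22] [-0.83  0.3   2.03  0.85  1.41 -0.22] [-0.67  0.42  1.71  0.92  
[... 425 characters left out ...]
  2.14  1.04  1.4  -1.95] [-0.73  0.39  1.85  1.13  1.37 -1.7 ]
1.31 0.14 10.0 50.0 -90.0 [ 0.51  0.73 -0.45] [-0.82  0.5   1.99  1.13  1.31  1.18] [-0.93  0.3   2.14  1.04  1.4   1.19] [-0.73  0.39  1.85  1.13  1.37  1.45]
1.31 0.13 20.0 50.0 0.0 [ 0.43  0.73 -0.53] [-0.78  0.49  1.94  1.02  1.31  2.85] [-0.88  0.29  2.09  0.95  1.39  2.85] [-0.7   0.39  1.78  1.02  1.39  3.1 ]
1.31 0.13 20.0 50.0 180.0 [ 0.43  0.73 -0.53] [-0.78  0.49  1.94  1.02  1.31 -0.3 ] [-0.88  0.29  2.09  0.95  1.39 -0.29] [-0.7   0.39  1.78  1.02  1.39 -0.04]
1.31 0.13 20.0 50.0 90.0 [ 0.43  0.73 -0.53] [-0.78  0.49  1.94  1.02  1.31 -1.87] [-0.88  0.29  2.09  0.95  1.39 -1.86] [-0.7   0.39  1.78  1.02  1.39 -1.62]
```

A yaw of about 30° with a shallow insertion keeps the gripper body clear of the lip and the wrist well-conditioned. First I'll press the button.

```bash
cat > b.py <<'E'
from h import *
np.set_printoptions(precision=4,suppress=True)
command_gripper(0.0,20)
rv=read_eef_rot(); x,y=.399,-.365
move_pose([x,y,.14],rv); f0=np.array(read_contact_force()); print(read_ee_pos(),f0)
hit=servo_line([x,y,.080],speed=.025,threshold=15)
sleep(.3); print(hit,read_ee_pos(),np.array(read_contact_force())-f0)
p,d=grab_frame("top"); cv2.imwrite("pics/b.png",cv2.resize(p[240:400,380:540],None,fx=3,fy=3)[:,:,::-1])
servo_line([x,y,.2],speed=.15)
de,ps,ro=0,np.radians(30),np.pi; rv,z=tool(de,ps,ro)
for out,u in((.10,.395),(0,.395),(0,.52),(.1,.52)):
    print(solve_ik(W(.421-.022-out,.0265,u)-.025*z,rv), W(.421-.022-out,.0265,u))
print(read_t())
E
python3 b.py
```

```text
[ 0.3989 -0.3663  0.1407] [-0.2946  0.2605 -0.7465]
True [ 0.399 -0.365  0.086] [-1.1078  1.7951  7.3515]
[-1.0126 -0.0609  2.4721  1.2218  1.1766 -0.4269] [ 0.4721 -0.0112  0.1521]
[-0.806   0.2957  2.2768  1.4524  1.0176 -0.5696] [ 0.5538 -0.0178  0.0947]
[-0.6857  0.1364  2.1202  1.3355  0.9937 -0.1847] [ 0.6252 -0.0235  0.1971]
[-0.8269 -0.1832  2.2779  1.1902  1.1538 -0.0496] [ 0.5436 -0.017   0.2545]
5.2667
```

View pics/b.png

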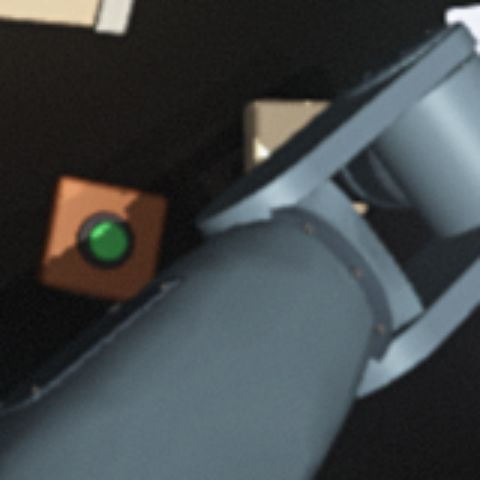

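The view shows the gripper over the cream box, with the untouched brown look-alike on the left. The tip reached z = 0.061 with a 15 N peak, so the button bottomed out. Now I'll move under the lip and push up to about 80% of the travel.

```bash
cat > s.py <<'E'
from h import *
np.set_printoptions(precision=4,suppress=True)
rv,z=tool(0,np.radians(30),np.pi)
T=lambda out,u: W(.421-.022-out,.0265,u)-.025*z
move_pose(T(.10,.392),rv); print(read_t())
print("in",servo_line(T(0,.392),rv,speed=.08,threshold=6)); f0=np.array(read_contact_force())
print("hit",servo_line(T(0,.43),rv,speed=.03,threshold=1.5)); u0=(np.array(read_ee_pos())+.025*z)@A[2]
print("contact u",u0,"f",A@(np.array(read_contact_force())-f0),read_t())
print("up",servo_line(T(0,u0+.075),rv,speed=.03,threshold=15)); sleep(.2)
print((np.array(read_ee_pos())+.025*z)@A.T,"f",A@(np.array(read_contact_force())-f0),read_t())
for n in("side","top"):
    p,d=grab_frame(n); cv2.imwrite(f"pics/{n}1.png",p[:,:,::-1]); print(n,measure(n,p))
E
python3 s.py
```

```text
6.5917
in False
hit True
contact u 0.4144593055811512 f [-0.3729 -0.3155  0.1281] 8.775
up False
[0.399  0.0264 0.4895] f [-0.9625  0.0936 -2.8142] 11.6667
side (np.float64(0.5051414782543501), np.float64(0.5292872121726623), np.float64(0.0004939951862569431), array([0.397 , 0.2284, 0.5293]), 35, (np.float64(-0.15340446815098877), np.float64(0.2161651833029711)))
top (np.float64(0.5059527608108902), np.float64(0.5315643496707699), np.float64(0.0008765755009251142), array([0.397 , 0.2306, 0.5316]), 24, (np.float64(-0.15333613872812304), np.float64(0.20323751092887066)))
```

View pics/side1.png

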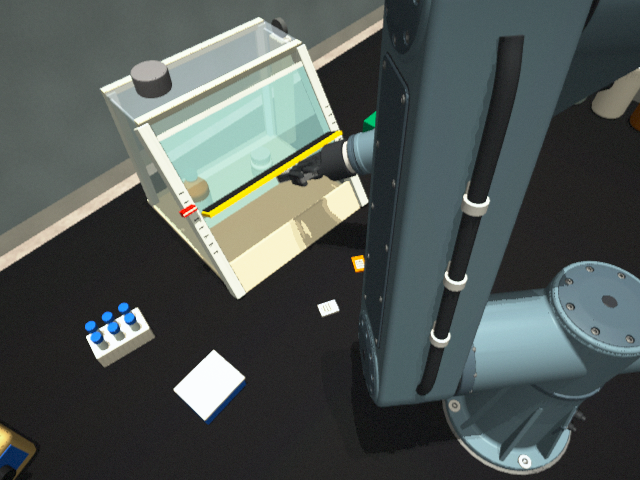

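The fingers are under the lip, which has risen 75 mm. The mark is still at (188,211) and the lip's left end is now at (208,214). About 25 mm remains, so I'll push 21 mm and compare again.

```bash
cat > s2.py <<'E'
import sys
from h import *
np.set_printoptions(precision=4,suppress=True)
rv,z=tool(0,np.radians(30),np.pi)
T=lambda out,u: W(.421-.022-out,.0265,u)-.025*z
u=float(sys.argv[1])
print("up",servo_line(T(0,u),rv,speed=.02,threshold=15)); sleep(.2)
print((np.array(read_ee_pos())+.025*z)@A.T,read_t())
ims=[]
for n,b in(("side",(165,180,245,230)),("top",(235,150,315,200))):
    p,d=grab_frame(n); print(n,measure(n,p)[:4])
    ims.append(cv2.resize(p[b[1]:b[3],b[0]:b[2]],None,fx=6,fy=6,interpolation=cv2.INTER_NEAREST))
cv2.imwrite(f"pics/m{sys.argv[1]}.png",np.vstack(ims)[:600,:,::-1])
E
python3 s2.py 0.5105
```

```text
up False
[0.3991 0.0262 0.5109] 13.1667
side (np.float64(0.5264936305682586), np.float64(0.5291693585136945), np.float64(0.0004955037043316673), array([0.397 , 0.2282, 0.5292]))
top (np.float64(0.5273482200314039), np.float64(0.5312838033026183), np.float64(0.0008557273852452755), array([0.397 , 0.2299, 0.5313]))
```

View pics/m0.5105.png

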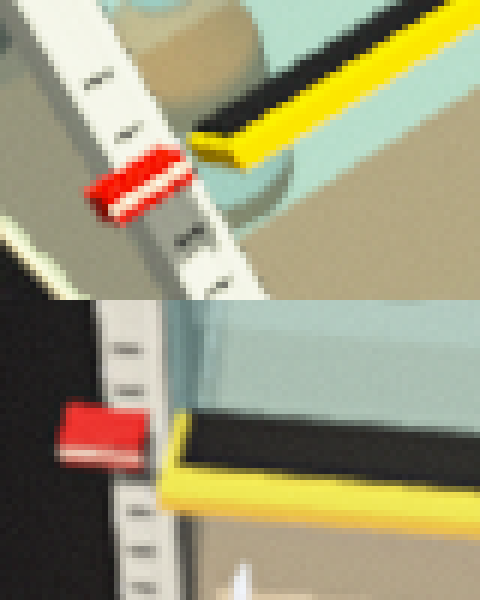

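The crops show the lip a little short of the mark in both views, 2.7 mm from the side camera and 3.9 mm from the top. I'll check how much the lip-line extrapolation and plane offsets matter before the last push.

```bash
python3 - <<'E'
from h import *
import h
for n in("side","top"):
    p=cv2.imread(f"pics/{n}1.png")[:,:,::-1].copy()
    for NM in(.396,.397): h.NM=NM; r=measure(n,p); print(n,NM,r[1]-r[0])
    x0,y0,x1,y1=YB[n]; m=mask(p,(20,130,90),(36,255,255),(x0,y0-130,x1,y1))
    cols=np.nonzero(m.any(0))[0]; rows=np.array([np.nonzero(m[:,c])[0].max()+.5 for c in cols])
    q=onn(n,np.c_[cols,rows],NL); k=(q[:,1]>.06)&(q[:,1]<.19); f=np.polyfit(q[k,1],q[k,2],1); print(f,"low@.12",np.polyval(f,.12),"@.23",np.polyval(f,.23))
    b=RB[n]; R=mask(p,(0,150,80),(8,255,255),b)|mask(p,(172,150,80),(180,255,255),b)
    v,u=np.nonzero(R); L=onn(n,np.c_[u,v],.397); print("red lower edge",np.percentile(L[:,2],[0,3,10]))
    if n=="top": print(p[165:182,243:258].min(2), p[165:182,250])
E
```

```text
side 0.396 0.024389882206810154
side 0.397 0.024145733918312207
[-3.17776496e-04  5.01182779e-01] low@.12 0.501144646170273 @.23 0.5011096907556724
red lower edge [0.52336045 0.52378833 0.52472071]
top 0.396 0.02652193191230867
top 0.397 0.025611588859879686
[0.00198462 0.50170829] low@.12 0.5019464434493512 @.23 0.5021647521286273
red lower edge [0.52282743 0.52356499 0.5341692 ]
[[ 31  31  25  27  27  29  24  24  52 132 187 161 130 125 123]
 [ 31  28  30  32  28  32  29  26  44 112 187 195 192 186 186]
 [ 25  25  32  39  38  39  33  32  39  84 154 192 200 201 201]
 [ 29  26  34  46  49  47  46  44  45  56  87 112 122 123 129]
 [ 28  26  33  46  50  47  48  48  45  44  50  51  53  55  57]
 [ 27  31  34  44  48  47  49  49  48  48  46  46  45  46  45]
 [ 24  29  39  43  48  49  48  49  47  49  46  50  49  48  46]
 [ 24  30  39  47  49  50  47  50  51  50  49  48  47  47  45]
 [ 26  36  53  57  56  53  47  50  54  54  52  45  40  43  43]
 [ 33  67  99 114 110 105 103  98  84  80  78  65  59  60  52]
 [ 32  84 153 175 177 182 183 177 158 147 142 129 122 116 110]
 [ 29  53  96 115 117 125 130 127 127 126 129 138 146 149 157]
 [ 27  29  37  39  42  46  49  54  57  64  74  93  90  92  98]
 [ 28  26  29  26  25  27  27  27  29  30  56  83  74  56  49]
 [ 31  31  28  30  27  29  28  24  28  31  56  96 101  83  78]
 [ 29  27  32  31  29  30  33  29  31  27  66 128 144 132 128]
 [ 32  26  28  31  29  31  30  31  28  29  80 169 197 194 194]] [[ 24  28  28]
 [ 31  26  27]
 [122  33  32]
 [229  49  44]
 [240  53  48]
 [237  54  49]
 [236  55  49]
 [236  54  50]
 [232  56  50]
 [223 109  98]
 [232 197 177]
 [215 143 127]
 [130  60  54]
 [ 49  28  27]
 [ 26  27  24]
 [ 31  30  29]
 [ 34  31  31]]
```

```bash
python3 s2.py 0.5139
```

```text
up False
[0.399  0.0264 0.514 ] 13.7833
side (np.float64(0.529630877037165), np.float64(0.5288918254374761), np.float64(0.0004909561777052799), array([0.397 , 0.2281, 0.5289]))
top (np.float64(0.5304332760426116), np.float64(0.5316596294718816), np.float64(0.0008523567773068774), array([0.397 , 0.2302, 0.5317]))
```

View pics/m0.5139.png

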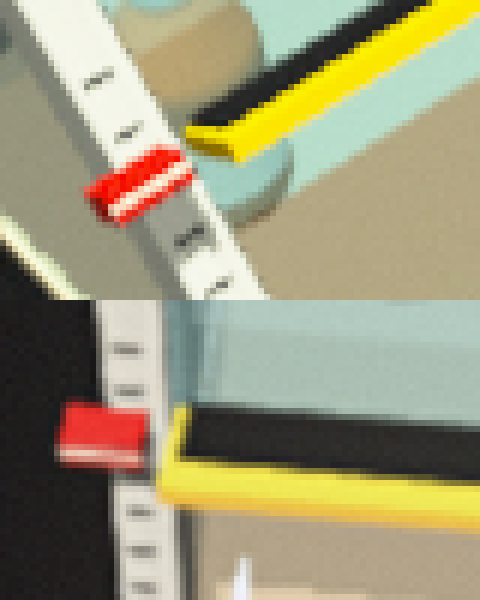

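Side and top readings now bracket the mark at +0.7 and −1.2 mm, so the lip is in line to within measurement error. I'll back off down the slope, withdraw, check and hand in.

```bash
python3 - <<'E'
from h import *
rv,z=tool(0,np.radians(30),np.pi)
T=lambda out,u: W(.421-.022-out,.0265,u)-.025*z
servo_line(T(0,.494),rv,speed=.05); servo_line(T(.12,.494),rv,speed=.1); sleep(.3)
for n in("side","top"):
    p,d=grab_frame(n); print(n,measure(n,p)[:2]); cv2.imwrite(f"pics/{n}2.png",p[:,:,::-1])
print(read_t(),read_contact_force())
E
```

```text
side (np.float64(0.529630877037165), np.float64(0.529084080307914))
top (np.float64(0.5304332760426116), np.float64(0.5314134847603281))
16.1833 [-0.2341933  -0.04837958 -0.41001063]
```

View pics/top2.png

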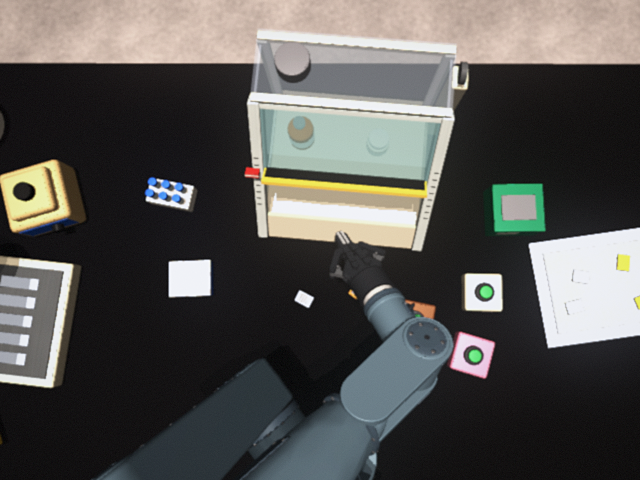

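The arm is clear of everything, the lip (265,180) is level with the mark (252,172), and the other objects are where they were.

```bash
python3 -c "
from workcell import *
print(job_done())"
```

```text
the job is handed in; nothing more can be done
None
```

I pressed the green fan button fully in, then pushed the window up from beneath its lip to within about 1 mm of the red mark by camera, and handed the job in at about 16 s with the arm clear of everything.

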